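# Open the heavy lid of the Charpy conditioning box with its lifting lever

### The job

Open the bar conditioning box on the bench for me: with your fingertip push the red tab of the latch sideways until the latch is well clear of the lid, then press the pad on the long end of the lifting lever right down so that its short end raises the heavy lid, and keep it pressed: finish while holding the lid open, because I shall take the cold bars out. Only push and press with the fingers: do not touch the lid itself, do not pull the lever up, and leave the small things lying on the bench where they are.

Things in the scene. Friction and masses are not known exactly. Their poses are not given: they have to be found in the camera images.
- conditioner: White insulated box with a steel lid, 240 mm deep (its x) by 220 mm wide (its y), 148 mm high with the lid shut, fixed to the bench. Origin: centre of its underside; its x points to the back (hinge side, away from the robot), y to its left, z up. Its heading varies (about -0.12 to 0.30 rad).
- latch (a joint): Turn-button latch on the box front, on a vertical pin. 0: nose over the lid's front tongue, the lid cannot rise (start within 0.2). It turns to stops at +-1.5 rad and stays where left; clear of the lid from about 1.0 rad, either way. Positive is anticlockwise from above (the red tab goes to the box's -y, the right as the robot sees it). About 1 N at the tab turns it.
- latch_pivot (a point): Axis of the latch pin at the underside of the latch arm, 131 mm above the bench, 35 mm in front of the box front, 20 mm to the right of the box's middle.
- latch_tab (a point): Top middle of the latch's upright red finger tab, 43 mm from the pivot axis, 167 mm above the bench. The tab is a plate 24 mm long (along the arm), 10 mm thick, standing 36 mm high on an arm 9 mm thick and 16 mm wide whose underside is 131 mm above the bench; below it is free air.
- lid_lever (a joint): Lifting lever on the left side of the box, a steel bar on a cross pin. 0: at rest, long end up (bar tilted 0.375 rad), the roller of its short end against the lug on the lid. Grows as the long end is pressed down, to its stop at 0.66. Negative: long end pulled up off its rest. No spring: the lid's weight pushes it back when let go.
- lever_pin (a point): Axis of the lever's cross pin, 134 mm above the bench, 27 mm behind the box's middle and 129 mm to its left; the lever swings about the horizontal line through this point parallel to the box's y.
- lever_pad (a point): Middle of the top face of the black rubber pad at the lever's long end, 62 mm long by 46 mm wide, at rest 65 mm in front of the box front, 129 mm left of the box's middle: 236 mm from the pin axis. About 237 mm above the bench at rest, about 86 mm fully down; on its arc it shifts less than 25 mm horizontally. Pressing slowly takes about 6 to 21 N, least near the bottom.
- lever_bar: The lever itself with its pad and roller: bar about 300 mm long, 10 mm wide, 18 mm high; 235 mm from the pin to the middle of the pad, 55 mm from the pin to the roller. Origin on the pin axis, axes those of the box when at rest.
- lid_cover: The heavy steel-skinned lid, about 2.2 kg, 240 by 220 mm, 32 mm thick, its underside 116 mm and top 148 mm above the bench when shut. Hinged along the back of the box; it tilts about 0.79 rad open with the lever at its stop and falls shut if the lever is let go. Origin: middle of its front edge, 118 mm above the bench when shut, 245 mm in front of the hinge axis. Not to be touched.
- lid_front (a point): Middle of the lid's top front edge.
- tweezers: Steel tweezers, 128 mm long, lying loose on the bench in front of the box, to the right. Origin: centre of the underside.
- broken_bar: Half of a broken Charpy bar, grey steel, 10 by 28 by 10 mm, loose on the bench to the right of the tweezers. Origin: centre of the underside.
- grease_tin: Round tin with blue lid, 66 mm across, 22 mm high, loose on the bench to the left, in front of the box. Origin: centre of the underside.
- brass_slug: Brass-coloured round specimen, 22 mm across, 18 mm high, loose on the bench left, in front of the lever. Origin: centre of the underside.

How it is judged:
On the way, in this order (a step that is already met when the one before it is completed fails the run):
1. the latch is turned clear of the lid, the lid still shut ((value of joint latch above 1 rad or value of joint latch below -1 rad) and angle between lid_cover's own z axis and vertical below 0.05 rad), for 0.2 s.
2. the lid is raised by the pressed lever (angle between lid_cover's own z axis and vertical above 0.6 rad and contact force between the fingers and lever_bar above 2 N), for 0.3 s.
At the end, for the whole second after the job is handed in: The fingers hold the lever pressed nearly or fully to its stop (at least 0.54 of 0.66 rad, with more than 2 N), the lid stands still and open by at least 0.60 rad, carried by the lever alone, and the latch is turned at least 1.0 rad away from its locked place (all of step 2 and value of joint lid_lever above 0.54 rad and contact force between each of the arm, the fingers and lid_cover below 1 N and angular speed of lid_cover below 0.06 rad/s and (value of joint latch above 1 rad or value of joint latch below -1 rad)); the arm keeps its last pose, push and grip.
It fails at once if the robot touches the lid (contact force between any of the arm, the fingers and lid_cover above 2 N).
It fails at once if the lever is pulled up off its rest (value of joint lid_lever below -0.07 rad and contact force between the fingers and lever_bar above 0.5 N).
It fails at once if one of the loose things on the bench is moved or picked up (distance of any of tweezers, broken_bar, grease_tin, brass_slug from where it was at the start of the episode above 0.015 m).
It also fails if it takes over 45 s, if anything falls off the work surface, if the arm or the gripper's body presses on something with over 40 N, if the wrist force passes 120 N, or if a joint passes its speed limit or range.

### The arm

A 7-joint arm with a two-finger parallel gripper is mounted at the origin on a cart in front of the work surface, level with it; the furniture and walls round the work are solid. World frame = base frame: x ahead of the robot, y to its left, z up, the work surface at z = 0. Lengths are in m, angles in rad, forces in N, time in s.
With the tool pointing down it reaches from about 0.4 to 0.85 m from the base axis. Payload 6.9 kg.
Tool frame: the origin (TCP) lies at the very end of the fingers, on their centre line; the grasp point (between the pads) lies 19 mm behind it (grip_point_offset is the distance from the TCP to the grasp point, in m); z points along the fingers, y is the line along which they close (so a half turn about z gives the same grasp; the last joint's range is limited). The gripper opens to 85 mm and grips with 20 to 120 N. Pads are 22 mm wide; open, the fingers measure 114 mm over their backs; the gripper's body (76 mm by 85 mm) begins 54 mm behind the grasp point. The pads swing forward as they close: fully open they stand 13 mm farther back than shut.
Start: joints at [-1.109, 0.507, -0.238, 1.5, 0.126, 1.149, -0.155], TCP at [0.218, 0.586, 0.231] pointing down, gripper open.
Joint ranges: [-3.08, 3.08], [-0.24, 2.05], [-1.43, 1.35], [0, 2.5], [-1.52, 4.66], [0.17, 1.96], [-2.89, 2.89]. Speed limits (rad/s): [2.39, 2.39, 3.14, 3.14, 3.14, 3.14, 3.14].

### API

Orientations are given as a rotation vector (axis times angle).
In Python, from rig import get_state, camera, sign_off, grip_point_offset gives the robot as it stands.
- The arm moves only by the tool apply_moves, never from a script. Its argument "deltas" is text: rows parted by semicolons, each of 6 numbers parted by spaces: the shift along the tool's x, y, z in m, then the turn, a rotation vector about the tool's x, y, z in rad. In form: x y z rx ry rz; .... A call has 1 to 20 rows; each row is the pose to reach, as a shift and turn from the pose commanded when the call began, along the tool's axes at that moment; what a row does not reach only later rows make up. A row lasts 1/8 s, in which the tool goes at most 62.5 mm and 10.7 degrees, less where a joint would pass 70% of its speed; a pose out of reach is approached as far as the arm can. A call with a gripper value outside its range is refused whole. "jaw" is the closure, from -1 (fully open) to 1 (shut), set as the call begins (left out, the last holds). The fingers move at their own pace and stop on an object; "force" is the grip in N (left out, the last holds). Time passes only in rows, so rows that repeat a pose let the fingers close. It gives the time, the measured TCP pose, the force, the opening and the grip force at its end, in the units of the state.
- get_state(): the state, without advancing time (a new reading comes with each control period).
- camera(name): name is "side" or "top"; returns a dict with "img" (420x560x3 uint8, red, green, blue), "depth" (420x560 float32, m along the optical axis (not along the pixel's ray), 0 where there is no reading), "intrinsics" (3x3 intrinsics, pixels), "pose" (4x4, takes a point from camera to world coordinates). Camera axes: x right, y down, z forward; pixel columns grow to the right and rows downward; lengths in m; the calibration is good to about 2 mm. A picture is of the moment at which its call begins.
- sign_off(): hands the job in; it is judged then, once.
The state is a dict: "clock": time; "joints": joint angles; "joint_velocities": joint speeds; "joint_efforts": joint torques, N m; "tool_pos": TCP position; "eef_rot": TCP orientation; "contact_force": force on the tool from outside, world axes, zero at the start; "moment": the same for the moment, N m; "grip_width": finger opening in m; "finger_force": force on a finger pad.
Only numpy, scipy, OpenCV 4.12 (cv2) and the standard library are available. Lean on these libraries where they do the work, as an engineer would, in place of code of your own. Each camera call takes 0.05 s, during which the arm holds its last target. There are 200 camera calls.

## Working session

There is one attempt and no reset: what is moved stays moved. The work goes in short steps, Python scripts to look and compute and a tool call to move; the robot and the scene stay as the last step left them, time stands still between calls to the robot, and variables do not carry over. Pictures are saved under pics/ and viewed, at most 10 in all, crops included, and the job is handed in when it is done.

Besides the shell and the picture viewer there is one more tool, called after "Emit:" as name(argument=value, ...), one argument or row to a line, values as JSON. apply_moves: Moves the arm, as the interface text tells. Its arguments: {"type":"object","properties":{"deltas":{"type":"string"},"jaw":{"type":"number"},"force":{"type":"number"}},"required":["deltas"]}

```bash
mkdir -p pics; cat > h.py <<'E'
import numpy as np, cv2, pickle
from rig import *
def grab(n,f):
    c=camera(n); cv2.imwrite(f'pics/{f}.png',c['img'][:,:,::-1]); pickle.dump(c,open(f'{f}.pkl','wb')); return c
def pt(c,u,v,d=None):
    K=c['intrinsics'];d=d or c['depth'][v,u]
    return (c['pose']@np.r_[np.linalg.inv(K)@[u,v,1]*d,1])[:3]
E
python3 -c "
from h import *
grab('top','t0');grab('side','s0');s=get_state();print(s)"
```

```text
{'clock': 0.1, 'joints': array([-1.1084944 ,  0.50823945, -0.23753839,  1.5010297 ,  0.12573146,
        1.14892583, -0.15480567]), 'joint_velocities': array([-0.00068949, -0.00205335,  0.00012747, -0.00179641, -0.0003561 ,
        0.00241272, -0.00035686]), 'joint_efforts': array([-3.81904523e-03, -6.21835542e+01, -2.19415672e+00, -2.50204754e+01,
        1.25695002e-02,  7.86004151e-03, -8.37355785e-08]), 'tool_pos': array([0.21821617, 0.58518079, 0.23052684]), 'eef_rot': array([-5.57416375e-01, -3.09151388e+00,  2.50343421e-03]), 'contact_force': array([ 1.480998  , -0.0062538 ,  0.82153444]), 'moment': array([0.01144739, 0.0417885 , 0.0133425 ]), 'finger_force': 0.0, 'grip_width': 0.0851545767960177}
```

View pics/t0.png

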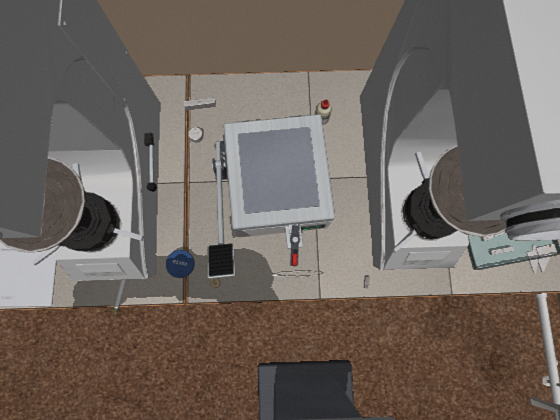

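View pics/s0.png

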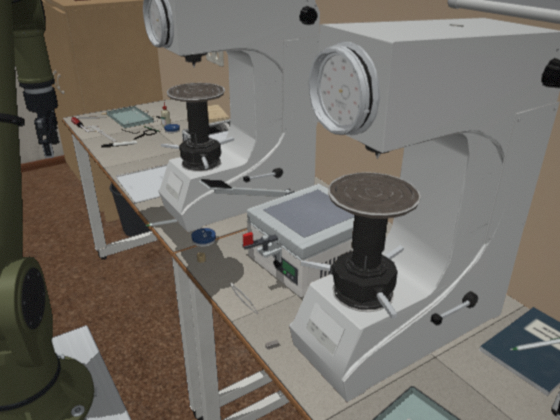

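The top view shows the lid with corners near (225,123), (322,116), (332,222) and (232,231). The pad is at (220,260), the red tab at (295,258), the tin at (180,263), the slug at (215,283), the tweezers around (297,272) and the broken bar at (366,281). There is a testing machine on each side, and the arm is parked out of view to the left.

```bash
python3 -c "
from h import *
np.set_printoptions(precision=4,suppress=True)
c=pickle.load(open('t0.pkl','rb'));print(c['pose'],c['intrinsics'][0])
for n,(u,v) in dict(pad=(220,260),padTL=(210,247),padBR=(231,274),tin=(180,263),slug=(215,283),tw=(297,273),lidc=(278,172),bench=(260,285),bar=(220,210),pivot=(295,238),bb=(366,281),mL=(135,268),mR=(385,262),wheelL=(90,220),armL=(135,236)).items(): print(n,pt(c,u,v))
im=c['img'].astype(int);m=(im[...,0]>130)&(im[...,1]<60)&(im[...,2]<60)
vv,uu=np.nonzero(m);k=(uu>280)&(uu<310)&(vv>230)
P=np.array([pt(c,u,v) for u,v in zip(uu[k],vv[k])]);print('tab',P.round(3), list(zip(uu[k],vv[k]))[::5])
# lid corners
d=c['depth'];H=np.array([[pt(c,u,v) if d[v,u]>0 else [0,0,0] for u in range(200,345)] for v in range(100,245)])
k=(abs(H[...,2]-.148)<.006);
m=np.zeros(k.shape,np.uint8);m[k]=1
n,l,s,ce=cv2.connectedComponentsWithStats(m);i=1+s[1:,4].argmax();q=H[l==i][:,:2].astype(np.float32)
print(s[i],cv2.minAreaRect(q),cv2.boxPoints(cv2.minAreaRect(q)))
# pad
q=np.array([pt(c,u,v) for u in range(203,240) for v in range(240,282) if d[v,u]>0]);q=q[(q[:,2]>.21)]
print(len(q),q[:,2].min(),q[:,2].max(),cv2.minAreaRect(q[:,:2].astype(np.float32)))
a=cv2.resize(c['img'][195:295,160:345],None,fx=4,fy=4,interpolation=2);cv2.imwrite('pics/t0c.png',a[:,:,::-1])
"
```

```text
[[-0.0313 -0.9786  0.2031  0.4402]
 [-0.9995  0.0303 -0.0081  0.1062]
 [ 0.0018 -0.2033 -0.9791  1.003 ]
 [ 0.      0.      0.      1.    ]] [410.0416   0.     275.2718]
pad [0.5009 0.2058 0.2364]
padTL [0.5269 0.226  0.226 ]
padBR [0.4744 0.1851 0.2412]
tin [0.514  0.3292 0.0192]
slug [0.4645 0.2459 0.0196]
tw [ 0.4826  0.0505 -0.0009]
lidc [0.6925 0.0909 0.1522]
bench [0.4569 0.1406 0.0016]
bar [0.606  0.212  0.1855]
pivot [0.5488 0.06   0.1486]
bb [ 0.4582 -0.1123  0.011 ]
mL [0.4996 0.4058 0.1086]
mR [ 0.4969 -0.1407  0.0876]
wheelL [0.5848 0.4535 0.2323]
armL [0.5553 0.376  0.2048]
tab [[0.514 0.066 0.167]
 [0.514 0.064 0.169]
 [0.514 0.062 0.17 ]
 [0.514 0.06  0.166]
 [0.512 0.066 0.166]
 [0.512 0.065 0.169]
 [0.512 0.062 0.168]
 [0.512 0.06  0.167]
 [0.51  0.067 0.166]
 [0.51  0.065 0.167]
 [0.51  0.063 0.169]
 [0.51  0.06  0.166]
 [0.508 0.067 0.165]
 [0.508 0.065 0.167]
 [0.508 0.063 0.167]
 [0.508 0.06  0.166]
 [0.506 0.067 0.167]
 [0.506 0.065 0.17 ]
 [0.506 0.063 0.167]
 [0.506 0.061 0.167]
 [0.504 0.067 0.169]
 [0.504 0.065 0.168]
 [0.504 0.063 0.167]
 [0.504 0.061 0.163
[... 377 characters left out ...]
8]
 [0.494 0.063 0.164]
 [0.494 0.061 0.168]] [(np.int64(293), np.int64(254)), (np.int64(294), np.int64(255)), (np.int64(295), np.int64(256)), (np.int64(296), np.int64(257)), (np.int64(293), np.int64(259)), (np.int64(294), np.int64(260)), (np.int64(295), np.int64(261)), (np.int64(296), np.int64(262)), (np.int64(293), np.int64(264))]
[   22    14   113   116 10528] ((0.6995633840560913, 0.09377553313970566), (0.24018706381320953, 0.22551988065242767), 4.344449996948242) [[ 0.5713  0.1971]
 [ 0.5884 -0.0278]
 [ 0.8279 -0.0096]
 [ 0.8108  0.2153]]
881 0.21023628620752977 0.2456371047768956 ((0.505898118019104, 0.20538413524627686), (0.07189391553401947, 0.04898472875356674), 3.8686726093292236)
```

View pics/t0c.png

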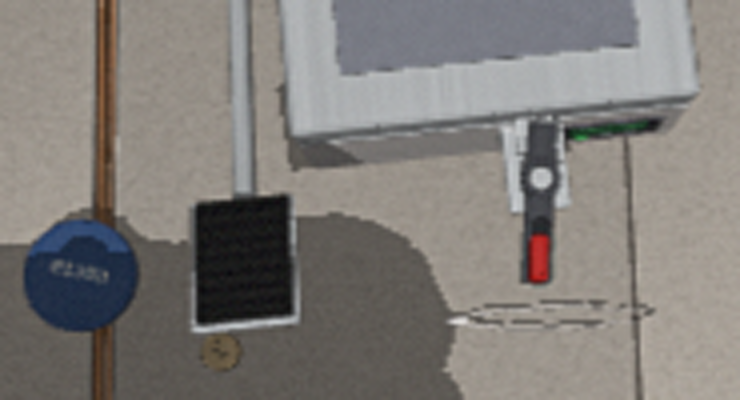

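```bash
cat >> h.py <<'E'
from scipy.spatial.transform import Rotation as R
np.set_printoptions(precision=4,suppress=True)
def pose():
    s=get_state(); return np.array(s['tool_pos']),R.from_rotvec(s['eef_rot'])
def delta(p,yaw=None,p0=None,r0=None):
    # world target p, tool y axis heading yaw, tool pointing down
    if p0 is None: p0,r0=pose()
    o=r0.inv().apply(np.array(p)-p0)
    if yaw is None: w=np.zeros(3)
    else:
        y=np.array([np.cos(yaw),np.sin(yaw),0]);z=np.array([0,0,-1.]);x=np.cross(y,z)
        w=(r0.inv()*R.from_matrix(np.c_[x,y,z])).as_rotvec()
    print(np.r_[o,w].round(4))
E
python3 -c "
from h import *
c=pickle.load(open('t0.pkl','rb'))
print(pose()[1].as_matrix())
for u,v in ((310,390),(270,370),(390,419),(20,100),(100,60),(480,60)): print(pt(c,u,v),c['depth'][v,u])
delta((.218,.586,.34));delta((.503,.105,.34),1.647);delta((.503,.105,.147),1.647)"
```

```text
[[-0.937   0.3493 -0.0005]
 [ 0.3493  0.937  -0.0015]
 [-0.0001 -0.0016 -1.    ]]
[ 0.1107 -0.0036 -0.4812] 1.3871958
[ 0.1504  0.1324 -0.6428] 1.5522962
[ 0.1502 -0.146  -0.0019] 0.92707455
[0.6714 0.4002 0.5534] 0.4848263
[0.8423 0.3962 0.3586] 0.71022063
[ 0.6983 -0.1427  0.5678] 0.48052722
[ 0.0005  0.0005 -0.1095  0.      0.      0.    ]
[-0.4346 -0.3507 -0.1089 -0.0016 -0.0003 -0.433 ]
[-0.4346 -0.3503  0.0841 -0.0016 -0.0003 -0.433 ]
```

Emit:
apply_moves(
  deltas="0 0 -0.05 0 0 0; 0 0 -0.11 0 0 0; -0.035 -0.03 -0.11 0 0 -0.03; -0.07 -0.058 -0.11 0 0 -0.07; -0.105 -0.085 -0.11 0 0 -0.11; -0.14 -0.115 -0.11 0 0 -0.15; -0.175 -0.142 -0.11 0 0 -0.19; -0.21 -0.17 -0.11 0 0 -0.23; -0.245 -0.198 -0.11 0 0 -0.27; -0.28 -0.226 -0.11 0 0 -0.31; -0.315 -0.254 -0.11 0 0 -0.35; -0.35 -0.282 -0.11 0 0 -0.39; -0.385 -0.31 -0.11 0 0 -0.433; -0.415 -0.335 -0.11 0 0 -0.433; -0.435 -0.35 -0.11 0 0 -0.433; -0.435 -0.35 -0.11 0 0 -0.433; -0.435 -0.35 -0.11 0 0 -0.433",
  jaw=1,
  force=40,
)

```text
clock: 2.22
tool_pos: [0.5032, 0.1065, 0.341]
eef_rot: [0.121, -3.138, -0.001]
contact_force: [0.2, 0.8, -0.3]
grip_width: 0.0001
finger_force: 0.0
```

Emit:
apply_moves(
  deltas="0 0 0.04 0 0 0; 0 0 0.08 0 0 0; 0 0 0.12 0 0 0; 0 0 0.16 0 0 0; 0 0 0.185 0 0 0; 0 0 0.193 0 0 0; 0 0 0.193 0 0 0; 0 0 0.193 0 0 0",
)

```text
clock: 3.22
tool_pos: [0.5043, 0.1062, 0.1494]
eef_rot: [-0.12, 3.137, 0.001]
contact_force: [0.0, 0.8, 0.3]
grip_width: -0.0001
finger_force: 0.0
```

```bash
python3 -c "
from h import *
c=grab('side','s1');t=grab('top','t1')
a=cv2.resize(c['img'][160:300,160:350],None,fx=3,fy=3,interpolation=2);b=cv2.resize(t['img'][190:300,180:345],None,fx=3,fy=3,interpolation=2)
m=np.zeros((420,1065,3),np.uint8);m[:420,:570]=a;m[:330,570:]=b;m=cv2.resize(m,None,fx=.75,fy=.75,interpolation=3)
cv2.imwrite('pics/m1.png',m[:,:,::-1]);print(get_state()['tool_pos'])"
```

```text
[0.5042 0.1059 0.1493]
```

View pics/m1.png

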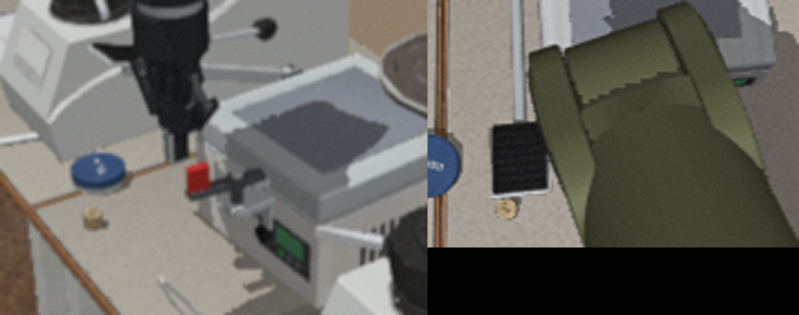

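Emit:
apply_moves(
  deltas="0.002 -0.012 0 0 0 0; 0.002 -0.02 0 0 0 0; 0.004 -0.028 0 0 0 0; 0.007 -0.036 0 0 0 0; 0.008 -0.043 0 0 0 0; 0.008 -0.05 0 0 0 0; 0.007 -0.057 0 0 0 0; 0.005 -0.064 0 0 0 0; 0.001 -0.072 0 0 0 0; -0.003 -0.077 0 0 0 0; -0.007 -0.082 0 0 0 0; -0.01 -0.085 0 0 0 0; -0.01 -0.085 0 0 0 0; -0.01 -0.085 0 0 0 0",
)

```text
clock: 5.08
tool_pos: [0.5202, 0.0217, 0.1483]
eef_rot: [-0.12, 3.139, -0.0]
contact_force: [-0.6, 1.2, 0.3]
grip_width: 0.0002
finger_force: 0.0
```

```bash
python3 -c "
from h import *
c=grab('side','s2')
a=cv2.resize(c['img'][160:300,160:350],None,fx=3,fy=3,interpolation=2)
cv2.imwrite('pics/s2c.png',a[:,:,::-1]);print(get_state()['tool_pos'])
im=c['img'].astype(int);m=(im[...,0]>130)&(im[...,1]<60)&(im[...,2]<60)
vv,uu=np.nonzero(m);k=(uu>230)&(uu<300)&(vv>210)&(vv<260);P=np.array([pt(c,u,v) for u,v in zip(uu[k],vv[k])]);print(P.min(0),P.mean(0),P.max(0))"
```

```text
[0.5202 0.0217 0.1483]Traceback (most recent call last):
  File "<string>", line 7, in <module>
    vv,uu=np.nonzero(m);k=(uu>230)&(uu<300)&(vv>210)&(vv<260);P=np.array([pt(c,u,v) for u,v in zip(uu[k],vv[k])]);print(P.min(0),P.mean(0),P.max(0))
                                                                                                                        ~~~~~^^^
    return umr_minimum(a, axis, None, out, keepdims, initial, where)
ValueError: zero-size array to reduction operation minimum which has no identity
```

View pics/s2c.png

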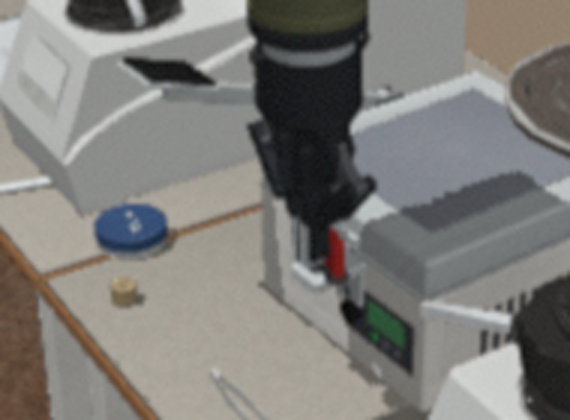

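Emit:
apply_moves(
  deltas="0.015 0.005 0 0 0 0; 0.035 0.012 0 0 0 0; 0.035 0.012 -0.04 0 0 0; 0.035 0.012 -0.08 0 0 0; 0.035 0.012 -0.12 0 0 0; 0.035 0.02 -0.16 0 0 0; 0.035 0.06 -0.17 0 0 0; 0.035 0.1 -0.17 0 0 0; 0.034 0.14 -0.17 0 0 0; 0.034 0.17 -0.17 0 0 0; 0.034 0.185 -0.17 0 0 0; 0.034 0.185 -0.17 0 0 0; 0.034 0.185 -0.17 0 0 0",
)

```text
clock: 6.75
tool_pos: [0.4723, 0.202, 0.3182]
eef_rot: [-0.117, 3.139, -0.002]
contact_force: [-0.9, -0.1, 0.4]
grip_width: 0.0001
finger_force: 0.0
```

```bash
python3 -c "
from h import *
c=grab('side','s3');t=grab('top','t3')
a=cv2.resize(c['img'][160:300,160:350],None,fx=3,fy=3,interpolation=2);b=cv2.resize(t['img'][190:300,180:345],None,fx=3,fy=3,interpolation=2)
m=np.zeros((420,1065,3),np.uint8);m[:420,:570]=a;m[:330,570:]=b;m=cv2.resize(m,None,fx=.75,fy=.75,interpolation=3)
cv2.imwrite('pics/m3.png',m[:,:,::-1]);print(get_state()['tool_pos'])
for c in (c,t):
  im=c['img'].astype(int);m=(im[...,0]>100)&(im[...,1]<60)&(im[...,2]<60)
  P=np.array([pt(c,u,v) for v,u in zip(*np.nonzero(m))]);P=P[(abs(P[:,2]-.15)<.03)&(abs(P[:,0]-.53)<.06)&(abs(P[:,1]-.05)<.1)];print(len(P),P.min(0),P.mean(0),P.max(0)) if len(P) else 0
delta((.505,.2065,.25),1.647)"
```

```text
[0.4724 0.2021 0.3183]
39 [0.5312 0.0021 0.1408] [0.5352 0.0067 0.1567] [0.5413 0.0192 0.1679]
40 [0.5325 0.0081 0.1647] [0.5372 0.0185 0.1674] [0.5431 0.0286 0.1705]
[-0.0329  0.002   0.0683 -0.0007  0.     -0.0022]
```

View pics/m3.png

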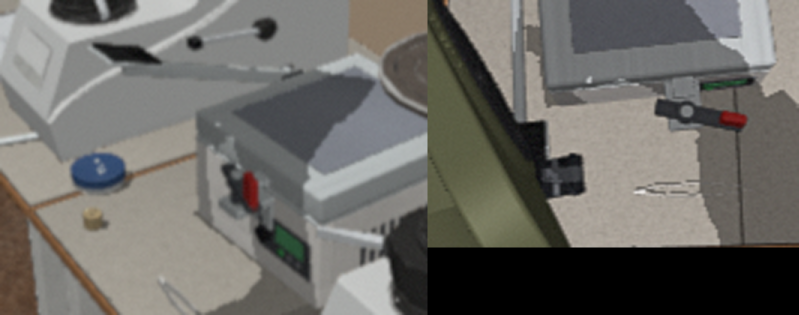

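The latch reads about 1.28 rad, with the tab at (0.537, 0.019), so it is well clear of the lid. The loose things have not moved. Next comes the pad.

Emit:
apply_moves(
  deltas="-0.015 0.002 0 0 0 0; -0.033 0.003 0.02 0 0 0; -0.033 0.003 0.045 0 0 0; -0.033 0.003 0.06 0 0 0; -0.033 0.003 0.07 0 0 0; -0.033 0.003 0.078 0 0 0; -0.031 0.003 0.083 0 0 0; -0.029 0.003 0.088 0 0 0; -0.027 0.003 0.093 0 0 0; -0.025 0.003 0.098 0 0 0; -0.025 0.003 0.098 0 0 0",
)

```text
clock: 8.22
tool_pos: [0.4978, 0.2087, 0.2219]
eef_rot: [-0.119, 3.136, 0.001]
contact_force: [-0.2, -1.4, 12.5]
grip_width: -0.0002
finger_force: 5.6
```

```bash
python3 -c "
from h import *
c=grab('side','s4')
a=cv2.resize(c['img'][140:300,160:350],None,fx=3,fy=3,interpolation=2)
cv2.imwrite('pics/s4c.png',a[:,:,::-1]);s=get_state();print(s['tool_pos'],s['contact_force'])"
```

```text
[0.4979 0.2087 0.222 ] [-0.0605 -1.5291 10.261 ]
```

View pics/s4c.png

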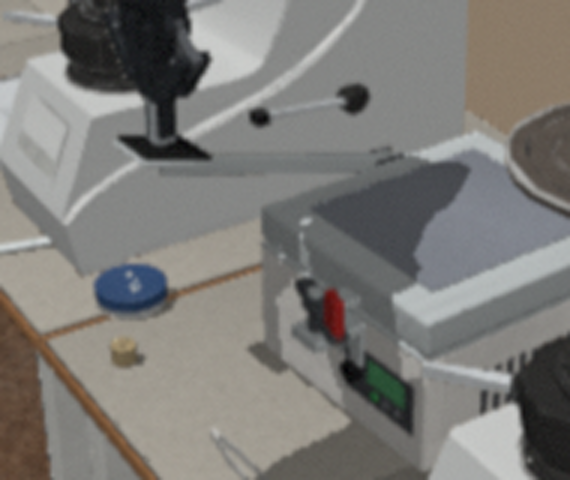

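The fingertip stands on the pad (crop 165,145) at about 12 N and the lever is yielding. The latch is still turned clear.

Emit:
apply_moves(
  deltas="0.003 0 0.006 0 0 0; 0.005 0 0.012 0 0 0; 0.007 0 0.019 0 0 0; 0.009 0 0.026 0 0 0; 0.01 0 0.033 0 0 0; 0.012 0 0.04 0 0 0; 0.013 0 0.047 0 0 0; 0.014 0 0.054 0 0 0; 0.014 0 0.061 0 0 0; 0.015 0 0.068 0 0 0; 0.015 0 0.075 0 0 0; 0.015 0 0.082 0 0 0; 0.015 0 0.089 0 0 0; 0.015 0 0.096 0 0 0; 0.014 0 0.103 0 0 0; 0.013 0 0.11 0 0 0; 0.012 0 0.116 0 0 0; 0.012 0 0.12 0 0 0; 0.012 0 0.12 0 0 0",
)

```text
clock: 10.65
tool_pos: [0.4838, 0.2076, 0.1007]
eef_rot: [0.12, -3.138, 0.0]
contact_force: [-5.7, -1.5, 8.7]
grip_width: -0.0002
finger_force: 4.6
```

Emit:
apply_moves(
  deltas="-0.001 0 0.004 0 0 0; -0.001 0 0.008 0 0 0; -0.002 0 0.011 0 0 0; -0.002 0 0.013 0 0 0; -0.002 0 0.013 0 0 0; -0.002 0 0.013 0 0 0",
)

```text
clock: 11.4
tool_pos: [0.4861, 0.2078, 0.0878]
eef_rot: [0.12, -3.139, 0.0]
contact_force: [-3.4, -0.6, 7.3]
grip_width: 0.0001
finger_force: 3.8
```

```bash
python3 -c "
from h import *
c=grab('side','s5');t=grab('top','t5')
a=cv2.resize(c['img'][130:300,160:350],None,fx=3,fy=3,interpolation=2)
cv2.imwrite('pics/s5c.png',a[:,:,::-1]);s=get_state();print(s['tool_pos'],s['contact_force'])"
```

```text
[0.4861 0.2078 0.0878] [-3.471  -1.0509  7.3479]
```

View pics/s5c.png

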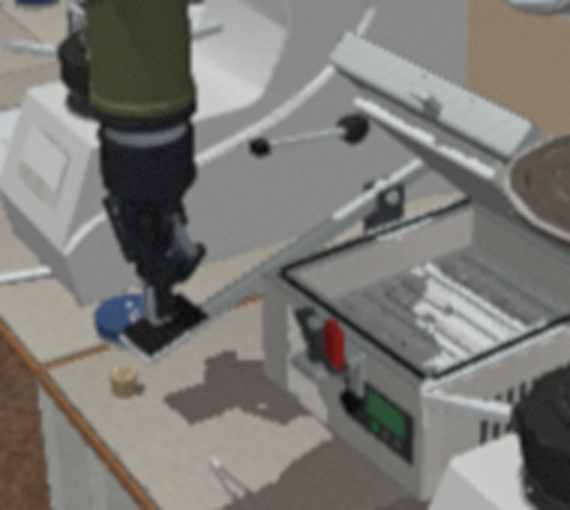

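The lid stands open, raised by the lever alone, and the arm is clear of it. The tab (crop 333,343) is still turned. I'll press a few mm more so the lever rests on its stop.

Emit:
apply_moves(
  deltas="0 0 0.002 0 0 0; 0 0 0.004 0 0 0; 0 0 0.004 0 0 0; 0 0 0.004 0 0 0; 0 0 0.004 0 0 0; 0 0 0.004 0 0 0",
)

```text
clock: 12.25
tool_pos: [0.4863, 0.2079, 0.0864]
eef_rot: [-0.12, 3.138, 0.001]
contact_force: [-11.2, -3.2, 34.7]
grip_width: 0.0001
finger_force: 17.9
```

The lever is on its stop at 35 N, so I'll ease off slightly.

Emit:
apply_moves(
  deltas="0 0 -0.001 0 0 0; 0 0 -0.002 0 0 0; 0 0 -0.002 0 0 0; 0 0 -0.002 0 0 0; 0 0 -0.002 0 0 0; 0 0 -0.002 0 0 0",
)

```text
clock: 13.0
tool_pos: [0.4863, 0.2078, 0.0869]
eef_rot: [-0.12, 3.139, 0.0]
contact_force: [-5.6, -2.5, 17.2]
grip_width: 0.0002
finger_force: 9.2
```

```bash
python3 -c "
from h import *
s=get_state();print(s['clock'],s['tool_pos'],s['contact_force'])
assert s['contact_force'][2]>5 and s['tool_pos'][2]<.09
print(sign_off())"
```

```text
13.0 [0.4863 0.2078 0.0869] [-5.6111 -2.4691 17.236 ]
the job is handed in; nothing more can be done
None
```

The box is open and handed in at 13 s: the latch is turned about 1.28 rad clear, and the finger is holding the lever pad down on its stop at about 17 N with the lid raised.

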